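Dock a gas meter under the sliding test head

TASK

Get the orange gas meter ready and start its test: first put the blue battery pack that blocks the slide of the test dock into the green basket, then slide the head by its yellow grip fully open to its end stop, and lay the orange meter flat, screen up, in the cradle with its black nose towards the head. Then slide the head fully home over the nose to its other end stop, and only after that press the green button all the way down. Leave the head home, and leave the white meter and the other things on the bench where they are.

Things in the scene. Friction and masses are not known exactly. Their poses are not given: they have to be found in the camera images.
- dock: Test dock, fixed aluminium base 150 (x) x 350 (y) x 20 mm high, from y -180 to +170 mm about its origin on the underside. Its deck is 20 mm above the bench. On the -y half is the meter cradle, on the +y half the rails of the sliding grey head, beside the head the green button. Yaw up to 0.3 rad either way.
- cradle (a point): Centre of the cradle floor, on the deck at dock (0, -100, 20) mm. The meter lies here along the dock's y axis, nose to +y. Black lugs 9 mm high stand 5 mm clear of its sides and 4 mm of its ends; those at its long sides only within 20 mm of its ends, so the middle is open for fingers. The deck reaches 75 mm either way along x.
- head (a joint): Position of the grey sliding head along the dock's +y, m: 0 = fully home (its hood, underside 35 mm above the deck, covers the last 25 mm of a meter in the cradle), 0.070 = fully open end stop (hood 45 mm clear of the meter). Starts 0.010 to 0.030, in the way of the meter. About 3 N of friction; stays where it is left.
- head_grip (a point): Top centre of the yellow grip bar on the head, 93 mm above the bench; moves with the head, at dock (0, 0) when the head is at 0. The bar is 40 mm along the dock's x, 14 mm along its y (the way it slides), 30 mm tall. Below it is the grey head, top 63 mm above the bench, 62 mm wide in x, from 65 mm on the -y side to 20 mm on the +y side of the bar.
- start (a joint): Travel of the green push button, m: 0 = up, 0.006 = fully down, which takes 5 N; springs back.
- start_top (a point): Centre of the top of the green button, 26 mm across, at dock (-53, 10) mm, on the robot's side of the head; 42 mm above the bench when up; moves with the button. Pressed straight down.
- meter: Orange hand-held gas meter, 120 (x) x 54 (y) x 30 mm high, 0.2 to 0.4 kg, lying flat on the bench, blue screen up; the origin is the centre of its underside. Its +x end is the black nose. Grasp it across its y.
- meter_nose (a point): Middle of the orange meter's black nose face, 60 mm along its +x from the origin, 15 mm above its underside.
- white_meter: White meter of the same shape and size as the orange one; it is not to be moved. The two may swap places.
- battery: Blue battery pack with a black top, 90 (x) x 44 (y) x 26 mm high, about 0.2 kg, origin at the centre of its underside. Lies on the dock's deck on the rails behind the head (+y side), its long x axis about along the dock's y axis, in the way of opening the head.
- basket: Green open basket fixed to the bench, outside 190 (x) x 140 (y) x 50 mm high, walls and floor 5 mm, origin at the centre of its underside.
- screwdriver: Bystander: screwdriver with a red handle, 170 mm, lying to the right of the two meters.
- jar: Bystander: amber jar, 64 mm across, 85 mm high, beyond the dock.
- mug: Bystander: blue mug, 80 mm across, 92 mm high, left of the dock.
- tape: Bystander: yellow ring of tape, 84 mm across, 20 mm high, left of the dock.
- pliers: Bystander: pliers with blue handles, 125 mm long, 13 mm high, beyond the meters.

How it is judged:
By the outcome, as a careful person would: the job done as asked, in the order asked, and still so for the second after the job is handed in, with the robot touching nothing.
It also fails if it takes over 72 s, if anything falls off the work surface, if the arm or the gripper's body presses on something with over 40 N, if the wrist force passes 120 N, or if a joint passes its speed limit or range.

ROBOT

A 6-joint arm with a two-finger parallel gripper is mounted at the origin on the work surface. World frame = base frame: x ahead of the robot, y to its left, z up, the work surface at z = 0. Lengths are in mm, angles in rad, forces in N, time in s.
With the tool pointing down it reaches from about 200 to 875 mm from the base axis. Payload 3.4 kg.
Tool frame: the origin (TCP) lies at the very end of the fingers, on their centre line; the grasp point (between the pads) lies 19 mm behind it (manip.pinch_z is the distance from the TCP to the grasp point, in mm); x points along the fingers, y is the direction in which the jaws open and shut, and the axes are right-handed (so a half turn about x gives the same grasp; the last joint's range is limited). The gripper opens to 94 mm and grips with 3 to 60 N. Pads are 16 mm wide; open, the fingers measure 119 mm over their backs; the gripper's body (75 mm by 177 mm) begins 78 mm behind the grasp point.
Start: joints at [-1.471, 0.276, 1.505, -0, 1.361, -0.121], TCP at [125.927, -561.077, 205.493] pointing down, gripper open.
Joint ranges: [-2.89, 2.89], [-0.75, 2.08], [0.22, 2.7], [-1.18, 4.32], [0.11, 2.71], [-2.7, 2.7]. Speed limits (rad/s): [2.57, 2.57, 3.14, 3.14, 3.14, 3.14].

INTERFACE

Orientations are given as a unit quaternion [x, y, z, w].
In Python, from station import manip gives the robot as it stands.
- The arm moves only by the tool drive_tool, never from a script. Its argument "rows" is one flat list of numbers, 6 for each row, row after row: the shift along the tool's x, y, z in cm, then the turn, a rotation vector about the tool's x, y, z in rad. A call has 1 to 5 rows; each row shifts and turns the pose as measured when the row begins, along the tool's axes as they then stand; what a row does not reach is not made up. A row lasts 1/12 s, in which the tool goes at most 41.7 mm and 7.16 degrees, less where a joint would pass 70% of its speed; a pose out of reach is approached as far as the arm can. A call with a gripper value outside its range is refused whole. "gripper" is the opening, from 0 (shut) to 1 (fully open), set as the call begins (left out, the last holds). The fingers move at their own pace and stop on an object; "grip_force" is the grip in N (left out, the last holds). Time passes only in rows, so rows that do not move let the fingers close. It gives the time, the measured TCP pose, the force and the opening at its end, in the units of the state.
- manip.read_state(): the state, without advancing time (a new reading comes with each control period).
- manip.read_camera(name): name is "side" or "top" or "wrist"; returns (picture, depth): 384x512x3 uint8, red, green, blue; 384x512 float32, mm along the optical axis (not along the pixel's ray), 0 where there is no reading.
- manip.camera_info(name): a dict with "mtx" (3x3 intrinsics, pixels), "view" (4x4, takes a point from world to camera coordinates); the wrist camera has in their place "T_tool_cam" (4x4, takes a point from camera to tool coordinates, whose origin is the TCP and whose axes are the tool frame's). Camera axes: x right, y down, z forward; pixel columns grow to the right and rows downward; lengths in mm; the calibration is good to about 2 mm. A picture is of the moment at which its call begins: read the wrist's pose just before it. camera_info takes no time and is no camera call.
- manip.hand_in(): hands the job in, once; it reports no verdict.
The state is a dict: "time": time; "qpos": joint angles; "joint_vel": joint speeds; "joint_efforts": joint torques, N m; "position": TCP position; "eef_rot": TCP orientation; "force": force on the tool from outside, world axes, zero at the start; "torque": the same for the moment, N m; "finger_gap": opening from 0.0 (shut) to 1.0 (fully open).
Only numpy, scipy, OpenCV 4.12 (cv2) and the standard library are available. Lean on these libraries where they do the work, as an engineer would, in place of code of your own. Each camera call takes 0.05 s, during which the arm holds its last target. There are 200 camera calls.

## Working session

There is one attempt and no reset: what is moved stays moved. The work goes in short steps, Python scripts to look and compute and a tool call to move; the robot and the scene stay as the last step left them, time stands still between calls to the robot, and variables do not carry over. Pictures are saved under pics/ and viewed, about 8 in all and at most 12, crops included, and the job is handed in when it is done.

Besides the shell and the picture viewer there is one more tool, called after "Request:" as name(argument=value, ...), one argument or row to a line, values as JSON. drive_tool: Moves the arm, as the interface text tells. Its arguments: {"type":"object","properties":{"rows":{"type":"array","items":{"type":"number"}},"gripper":{"type":"number"},"grip_force":{"type":"number"}},"required":["rows"]}

```bash
mkdir -p pics; cat > h.py <<'E'
import numpy as np, cv2
from station import manip
from scipy.spatial.transform import Rotation as R
def pts(name):
    s=manip.read_state(); im,d=manip.read_camera(name); i=manip.camera_info(name)
    if name=="wrist":
        T=np.eye(4);T[:3,:3]=R.from_quat(s["eef_rot"]).as_matrix();T[:3,3]=s["position"];C=T@np.array(i["T_tool_cam"])
        K=np.array(i.get("mtx"))
    else: C=np.linalg.inv(np.array(i["view"]));K=np.array(i["mtx"])
    v,u=np.mgrid[:384,:512]
    P=np.stack([(u-K[0,2])/K[0,0]*d,(v-K[1,2])/K[1,1]*d,d],-1)@C[:3,:3].T+C[:3,3]
    P[d==0]=np.nan
    return im,P
def save(n,im): cv2.imwrite(f"pics/{n}.png",cv2.cvtColor(im,cv2.COLOR_RGB2BGR))
E
python3 - <<'E'
from h import *
im,P=pts("top");save("top",im);np.savez("top",im=im,P=P)
s=manip.read_state();print(s); print(R.from_quat(s["eef_rot"]).as_matrix().round(3))
i=manip.camera_info("wrist");print(i)
E
```

```text
{'time': 0.05, 'qpos': array([-1.47096125e+00,  2.76563157e-01,  1.50607176e+00, -1.38214372e-05,
        1.36067310e+00, -1.21008708e-01]), 'joint_vel': array([-0.00164065, -0.00023885, -0.00205459,  0.00045775,  0.00073638,
       -0.00075806]), 'joint_efforts': array([ 1.39217867e-03, -4.05832243e+01, -2.38044888e+01,  7.03245657e-02,
        2.94772501e-02, -3.57221290e-05]), 'position': array([ 125.88638663, -560.50176723,  204.64733772]), 'eef_rot': array([ 0.70280156,  0.07852897, -0.70279827,  0.07731599]), 'force': array([ 0.15806998,  0.50749193, -0.87238339]), 'torque': array([-0.01516925,  0.0165093 , -0.00125728]), 'finger_gap': 1.003413766744087}
[[-0.     0.219 -0.976]
 [ 0.002 -0.976 -0.219]
 [-1.    -0.002 -0.   ]]
{'mtx': array([[267.97677683,   0.        , 257.56037846],
       [  0.        , 267.97677683, 189.96993708],
       [  0.        ,   0.        ,   1.        ]]), 'T_tool_cam': array([[ 8.22673865e-04, -2.53736258e-01,  9.67273092e-01,
        -1.79966700e+02],
       [ 9.99998389e-01,  1.75217693e-03, -3.90873812e-04,
         7.06032803e-02],
       [-1.59565474e-03,  9.67271855e-01,  2.53737291e-01,
        -7.46644001e+01],
       [ 0.00000000e+00,  0.00000000e+00,  0.00000000e+00,
         1.00000000e+00]])}
```

View pics/top.png

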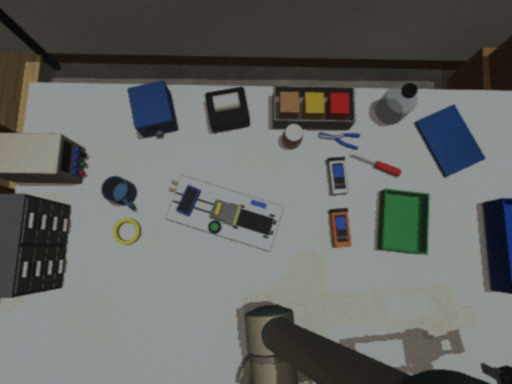

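The top view shows the dock at about (225,212), battery (187,200), yellow grip (226,212) and button (214,227). The orange meter is at (341,228), the white one at (338,175) and the basket at (404,222). Next I measure them.

```bash
python3 - <<'E'
from h import *
z=np.load("top.npz");im,P=z["im"],z["P"]
hsv=cv2.cvtColor(im,cv2.COLOR_RGB2HSV)
def m(name,lo,hi,box,zr):
    u0,v0,u1,v1=box
    M=np.zeros(im.shape[:2],bool);M[v0:v1,u0:u1]=True
    M&=cv2.inRange(hsv,np.array(lo),np.array(hi))>0
    M&=(P[...,2]>zr[0])&(P[...,2]<zr[1])
    q=P[M]; 
    if len(q)<5: print(name,len(q));return
    r=cv2.minAreaRect(q[:,:2].astype(np.float32))
    print(name,len(q),"mean",q.mean(0).round(1),"rect",np.round(r[0],1),np.round(r[1],1),round(r[2],1),"zmed",np.median(q[:,2]).round(1))
m("orange",(3,120,80),(20,255,255),(325,200,360,255),(15,45))
m("meter all",(0,0,0),(180,255,255),(325,200,360,255),(15,45))
m("white all",(0,0,0),(180,255,255),(322,148,355,200),(15,45))
m("battery",(0,0,0),(180,255,255),(168,178,206,222),(34,70))
m("yellow",(20,100,80),(40,255,255),(205,190,250,235),(70,110))
m("button",(40,80,40),(90,255,255),(200,215,228,240),(30,60))
m("dock",(0,0,0),(180,255,255),(155,165,295,255),(14,27))
m("basket",(40,80,30),(90,255,255),(370,180,440,265),(35,65))
m("basketfloor",(40,80,30),(90,255,255),(370,180,440,265),(0,15))
for n,b in (("o",(325,200,360,255)),("dock",(160,170,290,255))):
    c=im[b[1]:b[3],b[0]:b[2]];save("c_"+n,cv2.resize(c,None,fx=5 if n=="o" else 5,fy=5,interpolation=cv2.INTER_CUBIC))
E
python3 -c "
import cv2,numpy as np
a=cv2.imread('pics/c_dock.png');b=cv2.imread('pics/c_o.png');h=max(a.shape[0],b.shape[0])
p=lambda x:cv2.copyMakeBorder(x,0,h-x.shape[0],0,0,cv2.BORDER_CONSTANT)
cv2.imwrite('pics/crop1.png',cv2.resize(np.hstack([p(a),p(b)]),(790,int(h*790/(a.shape[1]+b.shape[1])))))"
```

```text
orange 270 mean [ 459.6 -203.2   30.5] rect [ 463.8 -206.3] [106.9  52.2] 4.7 zmed 30.5
meter all 681 mean [ 468.8 -204.6   30.5] rect [ 468.9 -205.8] [119.9  55.8] 4.5 zmed 30.9
white all 647 mean [ 636.  -200.9   30.4] rect [ 642.3 -220.5] [129.4  92.2] 5.8 zmed 30.8
battery 414 mean [545.1 274.6  47. ] rect [545.7 275.5] [45.1 89.5] 67.9 zmed 47.2
yellow 67 mean [515.3 174.8  91.9] rect [515.7 175.2] [13.1 38.9] 73.1 zmed 93.0
button 62 mean [464.7 189.9  41. ] rect [465.6 190.3] [25.4 24.6] 0.1 zmed 41.9
dock 3970 mean [507.6 149.3  20.8] rect [514.5 172.3] [371.6 150.2] 73.6 zmed 20.8
basket 506 mean [ 491.1 -406.5   46.9] rect [ 490.6 -404.1] [142.9 188.6] 84.3 zmed 48.2
basketfloor 2026 mean [ 490.9 -414.7    5.7] rect [ 492.  -412.9] [119.9 179.1] 84.7 zmed 5.6
```

View pics/crop1.png

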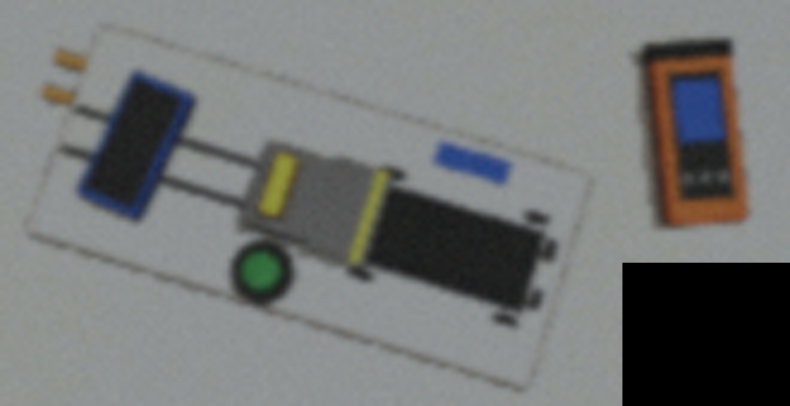

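The crop shows the head nearly home, with the grip at (277,183). The battery is at (137,145) and lies across the rails. The cradle is empty, and the orange meter's black nose points to the top of the image (+x).

From these I get dock origin ≈ (513.5,166.2), yaw ≈ -0.286 and head ≈ 10 mm. I'm moving towards the battery now.

Request:
drive_tool(
  rows=[0, -3.1, -2.55, 0, 0, 0, 0, -3.1, -2.55, 0, 0, 0, 0, -3.1, -2.55, 0, 0, 0, 0, -3.1, -2.55, 0, 0, 0, 0, -3.1, -2.55, 0, 0, 0],
  gripper=1,
)

```text
time: 0.47
position: [215.3, -382.1, 199.4]
eef_rot: [-0.702, -0.076, 0.704, -0.073]
force: [1.7, -0.3, -0.1]
finger_gap: 0.999
```

Request:
drive_tool(
  rows=[0, -3.1, -2.55, 0, 0, 0, 0, -3.1, -2.55, 0, 0, 0, 0, -3.1, -2.55, 0, 0, 0, 0, -3.1, -2.55, 0, 0, 0, 0, -3.1, -2.55, 0, 0, 0],
)

```text
time: 0.88
position: [307.5, -195.3, 198.0]
eef_rot: [-0.702, -0.075, 0.705, -0.069]
force: [1.0, -0.4, -0.2]
finger_gap: 1.001
```

Request:
drive_tool(
  rows=[0, -3.1, -2.55, -0.12, 0, 0, 0, -3.1, -2.55, -0.12, 0, 0, 0, 0, 0, -0.12, 0, 0, 0, 0, 0, -0.12, 0, 0, 0, 0, 0, -0.12, 0, 0],
)

```text
time: 1.3
position: [341.9, -107.4, 197.3]
eef_rot: [0.648, 0.29, -0.646, 0.28]
force: [-0.7, 0.1, -0.5]
finger_gap: 1.0
```

Request:
drive_tool(
  rows=[0, 0, 0, -0.12, 0, 0, 0, 0, 0, -0.12, 0, 0, 0, 0, 0, -0.12, 0, 0, 0, 0, 0, -0.12, 0, 0, 0, 0, 0, -0.12, 0, 0],
)

```text
time: 1.72
position: [340.0, -104.1, 195.2]
eef_rot: [0.53, 0.476, -0.527, 0.463]
force: [0.6, 0.4, 0.1]
finger_gap: 1.0
```

```bash
cat >> h.py <<'E'
def Rd(yaw):
    y=np.array([np.cos(yaw),np.sin(yaw),0]);x=np.array([0,0,-1.]);return np.stack([x,y,np.cross(x,y)],1)
def plan(p,yaw):
    s=manip.read_state();A=R.from_quat(s["eef_rot"]).as_matrix();B=Rd(yaw);d=np.array(p)-s["position"]
    rv=R.from_matrix(A.T@B).as_rotvec()
    print("t",round(s["time"],2),"pos",s["position"].round(1),"F",s["force"].round(1),"gap",round(s["finger_gap"],3),"q6",s["qpos"][5].round(2))
    print(" rot",rv.round(3),"n>=",np.ceil(np.linalg.norm(rv)/.124)," shift cm cur",(A.T@d/10).round(2)," after rot",(B.T@d/10).round(2),"n>=",np.ceil(np.linalg.norm(d)/41))
O=np.array([513.5,166.2]);YAW=-.286
def dock(x,y,z): c,s=np.cos(YAW),np.sin(YAW);return [O[0]+c*x-s*y,O[1]+s*x+c*y,z]
E
python3 -c "
from h import *
plan([545.7,275.5,120],1.187)"
```

```text
t 1.72 pos [ 340.  -104.1  195.2] F [0.6 0.4 0.1] gap 1.0 q6 -0.39
 rot [-1.306e+00 -2.000e-02 -1.000e-03] n>= 11.0  shift cm cur [  7.96  16.01 -40.01]  after rot [ 7.52 42.9   4.86] n>= 11.0
```

Request:
drive_tool(
  rows=[0, 0, 0, -0.119, 0, 0, 0, 0, 0, -0.119, 0, 0, 0, 0, 0, -0.119, 0, 0, 0, 0, 0, -0.119, 0, 0, 0, 0, 0, -0.119, 0, 0],
)

```text
time: 2.13
position: [337.7, -102.7, 193.0]
eef_rot: [0.362, 0.617, -0.356, 0.602]
force: [-0.3, -1.2, -0.2]
finger_gap: 0.997
```

Request:
drive_tool(
  rows=[0, 0, 0, -0.119, 0, 0, 0, 0, 0, -0.119, 0, 0, 0, 0, 0, -0.119, 0, 0, 0, 0, 0, -0.119, 0, 0, 0, 0, 0, -0.119, 0, 0],
)

```text
time: 2.55
position: [335.4, -101.4, 190.9]
eef_rot: [0.16, 0.698, -0.148, 0.682]
force: [0.1, -0.5, -0.6]
finger_gap: 1.0
```

Request:
drive_tool(
  rows=[0, 0, 0, -0.119, -0.02, 0, 0, 3.9, 0.44, 0, 0, 0, 0, 3.9, 0.44, 0, 0, 0, 0, 3.9, 0.44, 0, 0, 0, 0, 3.9, 0.44, 0, 0, 0],
)

```text
time: 2.97
position: [399.4, 36.9, 190.9]
eef_rot: [0.12, 0.699, -0.113, 0.696]
force: [0.4, -0.6, 0.8]
finger_gap: 0.998
```

Request:
drive_tool(
  rows=[0, 3.9, 0.44, 0, 0, 0, 0, 3.9, 0.44, 0, 0, 0, 0, 3.9, 0.44, 0, 0, 0, 0, 3.9, 0.44, 0, 0, 0, 0, 3.9, 0.44, 0, 0, 0],
)

```text
time: 3.38
position: [483.6, 223.5, 190.3]
eef_rot: [0.119, 0.7, -0.114, 0.695]
force: [1.0, -1.0, 0.1]
finger_gap: 0.999
```

```bash
python3 - <<'E'
from h import *
im,P=pts("wrist");save("w1",im);np.savez("w1",im=im,P=P)
plan([545.7,275.5,120],1.187)
hsv=cv2.cvtColor(im,cv2.COLOR_RGB2HSV)
def rect(M,n):
    q=P[M]
    if len(q)<20: print(n,len(q));return
    lo,hi=np.nanpercentile(q[:,:2],[0.5,99.5],axis=0)
    q=q[np.all((q[:,:2]>=lo-3)&(q[:,:2]<=hi+3),1)]
    r=cv2.minAreaRect(q[:,:2].astype(np.float32));print(n,len(q),np.round(r[0],1),np.round(r[1],1),round(r[2],1),np.median(q[:,2]).round(1))
near=lambda x,y,r:np.hypot(P[...,0]-x,P[...,1]-y)<r
Z=P[...,2]
rect(near(545.7,275.5,60)&(Z>40)&(Z<55),"batt")
rect(near(515.5,175,40)&(Z>85)&(Z<100),"grip")
rect(near(465.6,190.3,20)&(Z>36)&(Z<50)&(cv2.inRange(hsv,np.array((40,80,40)),np.array((90,255,255)))>0),"button")
E
```

```text
t 3.43 pos [487.6 230.6 189.9] F [4.9 4.8 0.8] gap 0.997 q6 -0.95
 rot [ 0.056 -0.008 -0.014] n>= 1.0  shift cm cur [7.05 6.02 4.1 ]  after rot [6.99 6.34 3.7 ] n>= 3.0
batt 2212 [546.5 275.9] [44. 90.] 67.8 47.0
grip 444 [515.6 176.7] [14.1 39.4] 73.5 93.2
button 313 [465.3 191.8] [23.7 23.4] 70.8 42.3
```

View pics/w1.png

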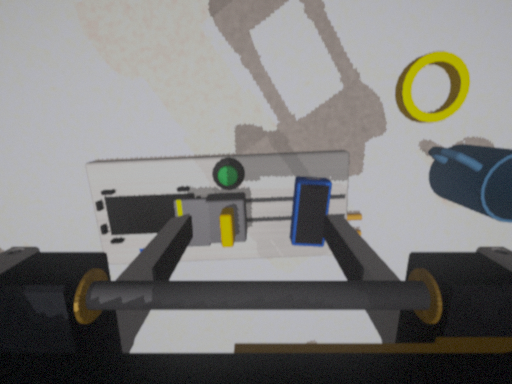

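Wrist and top measurements agree within about 2 mm. The picture shows the battery at (311,212), the grip at (227,230) and the button at (228,174).

Request:
drive_tool(
  rows=[0, 0, 0, 0.056, -0.008, -0.014, 2.3, 2.1, 1.2, 0, 0, 0, 2.3, 2.1, 1.2, 0, 0, 0, 2.3, 2.1, 1.2, 0, 0, 0, 0, 0, 0, 0, 0, 0],
)

```text
time: 3.85
position: [546.5, 282.1, 116.7]
eef_rot: [0.133, 0.694, -0.133, 0.695]
force: [0.5, 0.3, 0.2]
finger_gap: 1.002
```

```bash
python3 -c "
from h import *
plan([546.2,275.7,27],1.185)"
```

```text
t 3.85 pos [546.5 282.1 116.7] F [0.5 0.3 0.2] gap 1.002 q6 -0.83
 rot [0.007 0.    0.001] n>= 1.0  shift cm cur [ 8.97 -0.6   0.2 ]  after rot [ 8.97 -0.6   0.21] n>= 3.0
```

Request:
drive_tool(
  rows=[0, -0.6, 0.2, 0.007, 0, 0, 3, 0, 0, 0, 0, 0, 3, 0, 0, 0, 0, 0, 2.9, 0, 0, 0, 0, 0, 0, 0, 0, 0, 0, 0],
)

```text
time: 4.27
position: [545.1, 271.7, 27.3]
eef_rot: [0.135, 0.694, -0.137, 0.694]
force: [-0.9, 1.2, 0.4]
finger_gap: 1.003
```

Request:
drive_tool(
  rows=[0, 0, 0, 0, 0, 0, 0, 0, 0, 0, 0, 0, 0, 0, 0, 0, 0, 0, 0, 0, 0, 0, 0, 0, 0, 0, 0, 0, 0, 0],
  gripper=0.2,
  grip_force=25,
)

```text
time: 4.68
position: [547.0, 269.9, 35.0]
eef_rot: [0.137, 0.691, -0.136, 0.696]
force: [0.2, 0.2, 0.7]
finger_gap: 0.685
```

Request:
drive_tool(
  rows=[0, 0, 0, 0, 0, 0, 0, 0, 0, 0, 0, 0, 0, 0, 0, 0, 0, 0, 0, 0, 0, 0, 0, 0, 0, 0, 0, 0, 0, 0],
)

```text
time: 5.1
position: [548.8, 270.9, 38.2]
eef_rot: [0.138, 0.689, -0.135, 0.698]
force: [0.2, -0.0, -0.2]
finger_gap: 0.463
```

The pose drifted up during the idle rows, so I'm opening again and regripping lower.

Request:
drive_tool(
  rows=[0, 0, 0, 0, 0, 0, 0, 0, 0, 0, 0, 0, 0, 0, 0, 0, 0, 0, 0, 0, 0, 0, 0, 0],
  gripper=0.65,
)

```text
time: 5.43
position: [548.6, 270.9, 37.8]
eef_rot: [0.138, 0.69, -0.135, 0.698]
force: [-0.0, 0.3, -0.2]
finger_gap: 0.65
```

```bash
python3 -c "
from h import *
plan([546.2,275.7,27],1.185);print(manip.read_state()['joint_vel'])"
```

```text
t 5.43 pos [548.6 270.9  37.8] F [-0.   0.3 -0.2] gap 0.65 q6 -0.83
 rot [-0.002  0.011 -0.006] n>= 1.0  shift cm cur [ 1.08  0.35 -0.41]  after rot [ 1.08  0.35 -0.4 ] n>= 1.0
[ 0.00054915  0.00227035 -0.0014799  -0.00014702  0.00199961  0.0007374 ]
```

Request:
drive_tool(
  rows=[0.5, 0.35, -0.4, 0, 0.011, -0.006, 0.4, 0, 0, 0, 0, 0, 0.2, 0, 0, 0, 0, 0, 0, 0, 0, 0, 0, 0, 0, 0, 0, 0, 0, 0],
)

```text
time: 5.85
position: [545.9, 276.3, 25.2]
eef_rot: [0.136, 0.695, -0.137, 0.693]
force: [1.0, 0.1, 0.3]
finger_gap: 0.652
```

Request:
drive_tool(
  rows=[0, 0, 0, 0, 0, 0, 0, 0, 0, 0, 0, 0, 0, 0, 0, 0, 0, 0, 0, 0, 0, 0, 0, 0, 0, 0, 0, 0, 0, 0],
  gripper=0.2,
  grip_force=25,
)

```text
time: 6.27
position: [545.4, 275.8, 24.9]
eef_rot: [0.136, 0.695, -0.137, 0.693]
force: [-0.2, 0.3, -1.2]
finger_gap: 0.468
```

Request:
drive_tool(
  rows=[-1.5, 0, 0, 0, 0, 0, -3, 0, 0, 0, 0, 0, -3, 0, 0, 0, 0, 0, -3, 0, 0, 0, 0, 0, -2, 0, 0, 0, 0, 0],
)

```text
time: 6.68
position: [540.4, 274.0, 146.4]
eef_rot: [0.133, 0.7, -0.14, 0.687]
force: [0.5, -0.4, -2.0]
finger_gap: 0.468
```

```bash
python3 -c "
from h import *
plan([491,-406,150],1.471)"
```

```text
t 6.68 pos [540.4 274.  146.4] F [ 0.5 -0.4 -2. ] gap 0.468 q6 -0.83
 rot [-0.289 -0.018  0.012] n>= 3.0  shift cm cur [  0.22 -64.81  21.19]  after rot [ -0.36 -68.16   1.86] n>= 17.0
```

Request:
drive_tool(
  rows=[0, 0, 0, -0.1, -0.018, 0.012, 0, 0, 0, -0.1, 0, 0, 0, 0, 0, -0.09, 0, 0, 0, -2, 0.1, 0, 0, 0, 0, -3.6, 0.1, 0, 0, 0],
)

```text
time: 7.1
position: [541.8, 224.5, 153.3]
eef_rot: [0.031, 0.701, -0.024, 0.712]
force: [0.8, -0.3, -0.8]
finger_gap: 0.466
```

Request:
drive_tool(
  rows=[0, -3.6, 0.1, 0, 0, 0, 0, -3.6, 0.1, 0, 0, 0, 0, -3.6, 0.1, 0, 0, 0, 0, -3.6, 0.1, 0, 0, 0, 0, -3.6, 0.1, 0, 0, 0],
)

```text
time: 7.52
position: [530.5, 40.0, 150.5]
eef_rot: [0.029, 0.702, -0.022, 0.712]
force: [0.3, 0.3, -1.7]
finger_gap: 0.466
```

Request:
drive_tool(
  rows=[0, -3.6, 0.1, 0, 0, 0, 0, -3.6, 0.1, 0, 0, 0, 0, -3.6, 0.1, 0, 0, 0, 0, -3.6, 0.1, 0, 0, 0, 0, -3.6, 0.1, 0, 0, 0],
)

```text
time: 7.93
position: [519.4, -147.8, 148.2]
eef_rot: [0.029, 0.702, -0.021, 0.712]
force: [1.4, 0.1, -1.8]
finger_gap: 0.467
```

Request:
drive_tool(
  rows=[0, -3.6, 0.1, 0, 0, 0, 0, -3.6, 0.1, 0, 0, 0, 0, -3.6, 0.1, 0, 0, 0, 0, -3.6, 0.1, 0, 0, 0, 0, -2, 0.1, 0, 0, 0],
)

```text
time: 8.35
position: [509.5, -322.5, 145.3]
eef_rot: [0.03, 0.702, -0.022, 0.712]
force: [0.2, 0.5, -1.6]
finger_gap: 0.47
```

Request:
drive_tool(
  rows=[0, 0, 0, 0, 0, 0, 0, 0, 0, 0, 0, 0],
)

```text
time: 8.52
position: [508.6, -328.0, 144.2]
eef_rot: [0.032, 0.702, -0.025, 0.711]
force: [-0.3, 1.1, -1.9]
finger_gap: 0.462
```

```bash
python3 -c "
from h import *
plan([491,-406,15],1.471)"
```

```text
t 8.52 pos [ 508.6 -328.   144.2] F [-0.3  1.1 -1.9] gap 0.462 q6 -2.19
 rot [ 0.019  0.013 -0.01 ] n>= 1.0  shift cm cur [12.82 -8.04 -1.3 ]  after rot [12.92 -7.94 -0.98] n>= 4.0
```

Request:
drive_tool(
  rows=[0, -2.8, -0.4, 0.019, 0.013, -0.01, 0, -2.8, -0.3, 0, 0, 0, 0, -2.2, -0.3, 0, 0, 0, 2.5, 0, 0, 0, 0, 0, 2.8, 0, 0, 0, 0, 0],
)

```text
time: 8.93
position: [494.9, -402.7, 95.0]
eef_rot: [0.032, 0.703, -0.035, 0.709]
force: [0.4, 0.3, -2.7]
finger_gap: 0.468
```

```bash
python3 -c "
from h import *
plan([491,-406,15],1.471)"
```

```text
t 8.93 pos [ 494.9 -402.7   95. ] F [ 0.4  0.3 -2.7] gap 0.468 q6 -2.27
 rot [0.005 0.008 0.003] n>= 1.0  shift cm cur [ 8.   -0.34 -0.42]  after rot [ 8.   -0.37 -0.35] n>= 2.0
```

Request:
drive_tool(
  rows=[2.5, -0.3, -0.3, 0, 0, 0, 2.8, 0, 0, 0, 0, 0, 2, 0, 0, 0, 0, 0, 0.7, 0, 0, 0, 0, 0, 0, 0, 0, 0, 0, 0],
)

```text
time: 9.35
position: [492.2, -396.9, 9.3]
eef_rot: [0.032, 0.705, -0.031, 0.708]
force: [-1.4, -5.5, 7.3]
finger_gap: 0.467
```

Request:
drive_tool(
  rows=[0, 0, 0, 0, 0, 0, 0, 0, 0, 0, 0, 0, 0, 0, 0, 0, 0, 0, 0, 0, 0, 0, 0, 0],
  gripper=0.65,
)

```text
time: 9.68
position: [495.0, -394.8, 12.9]
eef_rot: [0.031, 0.703, -0.03, 0.71]
force: [0.2, 0.2, -0.0]
finger_gap: 0.646
```

Request:
drive_tool(
  rows=[-2, 0, 0, 0, 0, 0, -4, 0, 0, 0, 0, 0, -4, 0, 0, 0, 0, 0, -4, 0, 0, 0, 0, 0, -2, 0, 0, 0, 0, 0],
)

```text
time: 10.1
position: [491.3, -390.6, 175.2]
eef_rot: [0.034, 0.706, -0.027, 0.707]
force: [1.2, 0.1, -0.3]
finger_gap: 0.651
```

```bash
python3 - <<'E'
from h import *
im,P=pts("top");save("top2",im)
Z=P[...,2];b=np.s_[178:262,372:438]
print("basket pix z 20-40",P[b][(Z[b]>25)&(Z[b]<40)].mean(0).round(1))
M=(np.hypot(P[...,0]-545,P[...,1]-275)<60)&(Z>35);print("batt left on dock px",M.sum())
plan(dock(0,9.5,180),YAW+np.pi/2)
save("c2",cv2.resize(im[120:270,160:450],None,fx=2.5,fy=2.5))
E
```

```text
basket pix z 20-40 [ 489.1 -390.8   32. ]
batt left on dock px 0
t 10.15 pos [ 492.7 -391.9  178.4] F [ 0.1 -0.8  2.5] gap 0.649 q6 -2.27
 rot [ 0.2    0.004 -0.007] n>= 2.0  shift cm cur [ 0.19 56.71 -2.54]  after rot [ -0.16  55.08 -13.75] n>= 14.0
```

View pics/c2.png

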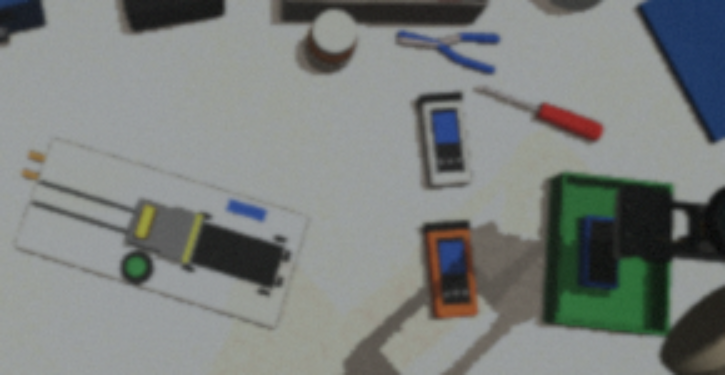

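The battery is in the basket at (598,253) and the dock is clear. The white meter at (443,140) has not moved. Next is the head grip.

Request:
drive_tool(
  rows=[0, 0, 0, 0.1, 0.004, -0.007, 0, 0, 0, 0.1, 0, 0, 0, 3.5, -0.9, 0, 0, 0, 0, 3.9, -1, 0, 0, 0, 0, 3.9, -1, 0, 0, 0],
)

```text
time: 10.57
position: [500.8, -282.3, 184.1]
eef_rot: [0.103, 0.694, -0.112, 0.704]
force: [0.7, 0.9, -0.4]
finger_gap: 0.65
```

Request:
drive_tool(
  rows=[0, 3.9, -1, 0, 0, 0, 0, 3.9, -1, 0, 0, 0, 0, 3.9, -1, 0, 0, 0, 0, 3.9, -1, 0, 0, 0, 0, 3.9, -1, 0, 0, 0],
)

```text
time: 10.98
position: [510.9, -73.7, 183.0]
eef_rot: [0.105, 0.691, -0.114, 0.706]
force: [-0.2, -0.5, 0.6]
finger_gap: 0.648
```

Request:
drive_tool(
  rows=[0, 3.9, -1, 0, 0, 0, 0, 3.9, -1, 0, 0, 0, 0, 3.9, -1, 0, 0, 0, 0, 3.9, -1, 0, 0, 0, 0, 3, -0.8, 0, 0, 0],
)

```text
time: 11.4
position: [519.9, 127.0, 182.8]
eef_rot: [0.106, 0.69, -0.113, 0.707]
force: [-0.1, 0.1, -0.4]
finger_gap: 0.647
```

Request:
drive_tool(
  rows=[0, 2, -0.5, 0, 0, 0, 0, 0, 0, 0, 0, 0, 0, 0, 0, 0, 0, 0],
)

```text
time: 11.65
position: [520.1, 156.3, 183.3]
eef_rot: [0.105, 0.69, -0.108, 0.708]
force: [0.1, -0.0, -0.2]
finger_gap: 0.648
```

```bash
python3 -c "
from h import *
plan(dock(0,9.5,70),YAW+np.pi/2)"
```

```text
t 11.65 pos [520.1 156.3 183.3] F [ 0.1 -0.  -0.2] gap 0.648 q6 -1.09
 rot [-0.016  0.027  0.001] n>= 1.0  shift cm cur [11.3   1.71 -1.24]  after rot [11.33  1.71 -0.91] n>= 3.0
```

Request:
drive_tool(
  rows=[0, 1.7, -0.9, -0.016, 0.027, 0, 2.5, 0, 0, 0, 0, 0, 3, 0, 0, 0, 0, 0, 2, 0, 0, 0, 0, 0, 0, 0, 0, 0, 0, 0],
)

```text
time: 12.07
position: [518.5, 171.4, 109.2]
eef_rot: [0.101, 0.698, -0.102, 0.702]
force: [-0.5, -1.0, 0.0]
finger_gap: 0.65
```

```bash
python3 -c "
from h import *
plan(dock(0,9.5,70),YAW+np.pi/2)"
```

```text
t 12.07 pos [518.5 171.4 109.2] F [-0.5 -1.   0. ] gap 0.65 q6 -1.09
 rot [-0.002  0.006 -0.   ] n>= 1.0  shift cm cur [ 3.91  0.31 -0.36]  after rot [ 3.92  0.31 -0.33] n>= 1.0
```

Request:
drive_tool(
  rows=[1, 0.3, -0.3, 0, 0.006, 0, 1.5, 0, 0, 0, 0, 0, 0.9, 0, 0, 0, 0, 0, 0.4, 0, 0, 0, 0, 0, 0, 0, 0, 0, 0, 0],
)

```text
time: 12.48
position: [518.6, 171.9, 72.1]
eef_rot: [0.104, 0.698, -0.103, 0.701]
force: [0.9, 0.1, -0.5]
finger_gap: 0.65
```

Request:
drive_tool(
  rows=[0, 0, 0, 0, 0, 0, 0, 0, 0, 0, 0, 0, 0, 0, 0, 0, 0, 0, 0, 0, 0, 0, 0, 0, 0, 0, 0, 0, 0, 0],
  gripper=0,
  grip_force=20,
)

```text
time: 12.9
position: [520.9, 172.1, 75.1]
eef_rot: [0.105, 0.696, -0.103, 0.703]
force: [0.6, -0.1, -0.7]
finger_gap: 0.333
```

Request:
drive_tool(
  rows=[0, 0, 0, 0, 0, 0, 0, 0, 0, 0, 0, 0, 0, 0, 0, 0, 0, 0, 0, 0, 0, 0, 0, 0, 0, 0, 0, 0, 0, 0],
)

```text
time: 13.32
position: [521.5, 172.9, 75.8]
eef_rot: [0.105, 0.696, -0.102, 0.703]
force: [-0.2, -0.2, -0.5]
finger_gap: 0.144
```

```bash
python3 -c "
from h import *
plan(dock(0,70,70),YAW+np.pi/2)"
```

```text
t 13.32 pos [521.5 172.9  75.8] F [-0.2 -0.2 -0.5] gap 0.144 q6 -1.08
 rot [-0.007  0.01  -0.005] n>= 1.0  shift cm cur [ 0.61  6.12 -0.63]  after rot [ 0.58  6.13 -0.58] n>= 2.0
```

Request:
drive_tool(
  rows=[0, 0.7, 0, 0, 0, 0, 0, 1, 0, 0, 0, 0, 0, 1, 0, 0, 0, 0, 0, 1, 0, 0, 0, 0, 0, 0.8, 0, 0, 0, 0],
)

```text
time: 13.73
position: [533.8, 214.6, 75.8]
eef_rot: [0.101, 0.697, -0.105, 0.702]
force: [-1.3, -3.7, 2.0]
finger_gap: 0.148
```

Request:
drive_tool(
  rows=[0, 0.6, 0, 0, 0, 0, 0, 0.6, 0, 0, 0, 0, 0, 0.5, 0, 0, 0, 0],
)

```text
time: 13.98
position: [538.7, 231.5, 75.7]
eef_rot: [0.098, 0.697, -0.106, 0.702]
force: [-2.8, -18.3, 7.7]
finger_gap: 0.148
```

```bash
python3 -c "
from h import *
plan(dock(0,70,70),YAW+np.pi/2)"
```

```text
t 13.98 pos [538.7 231.5  75.7] F [ -2.8 -18.3   7.7] gap 0.148 q6 -0.98
 rot [-0.003  0.009  0.01 ] n>= 1.0  shift cm cur [ 0.57  0.02 -0.58]  after rot [ 0.57  0.02 -0.57] n>= 1.0
```

Request:
drive_tool(
  rows=[0, 0.5, 0, 0, 0, 0, 0, 0.4, 0, 0, 0, 0],
)

```text
time: 14.15
position: [538.6, 231.3, 75.6]
eef_rot: [0.088, 0.699, -0.111, 0.701]
force: [-2.3, -11.8, 4.0]
finger_gap: 0.149
```

Request:
drive_tool(
  rows=[0, 0, 0, 0, 0, 0, 0, 0, 0, 0, 0, 0, 0, 0, 0, 0, 0, 0, 0, 0, 0, 0, 0, 0],
  gripper=0.4,
)

```text
time: 14.48
position: [539.3, 234.7, 75.3]
eef_rot: [0.09, 0.699, -0.11, 0.701]
force: [-0.6, 0.2, -0.3]
finger_gap: 0.382
```

Request:
drive_tool(
  rows=[-2, 0, 0, 0, 0, 0, -4, 0, 0, 0, 0, 0, -3, 0, 0, 0, 0, 0, -2, 0, 0, 0, 0, 0, 0, 0, 0, 0, 0, 0],
)

```text
time: 14.9
position: [538.2, 241.8, 186.7]
eef_rot: [0.092, 0.701, -0.109, 0.699]
force: [0.3, 0.5, 0.4]
finger_gap: 0.405
```

```bash
python3 - <<'E'
from h import *
im,P=pts("wrist");save("w2",im);np.savez("w2",im=im,P=P)
Z=P[...,2];g=dock(0,70,0)
M=(np.hypot(P[...,0]-g[0],P[...,1]-g[1])<45)&(Z>87)&(Z<98);r=cv2.minAreaRect(P[M][:,:2].astype(np.float32));print("grip",M.sum(),r,"exp",g)
hsv=cv2.cvtColor(im,cv2.COLOR_RGB2HSV)
M=(np.hypot(P[...,0]-465.6,P[...,1]-190.3)<22)&(cv2.inRange(hsv,np.array((40,80,40)),np.array((90,255,255)))>0)&(Z>36);print("button",P[M].mean(0))
M=(np.abs(Z-21)<4)&(np.hypot(P[...,0]-513,P[...,1]-160)<210)
r=cv2.minAreaRect(P[M][:,:2].astype(np.float32));print("deck",r)
plan([468.9,-205.8,150],np.deg2rad(94.5))
E
```

```text
grip 470 ((532.4368896484375, 233.62425231933594), (13.02670955657959, 39.20024108886719), 73.1685562133789) exp [np.float64(533.2481880546505), np.float64(233.35660107955252), 0]
button [465.34534058 191.73437775  42.1492851 ]
deck ((514.2260131835938, 169.80319213867188), (366.18292236328125, 149.2847900390625), 73.55721282958984)
t 14.95 pos [537.3 241.4 184.9] F [ 0.  -0.5  0.1] gap 0.399 q6 -0.96
 rot [-0.363 -0.006  0.024] n>= 3.0  shift cm cur [  4.6  -44.75   5.99]  after rot [  3.49 -44.05 -10.33] n>= 12.0
```

View pics/w2.png

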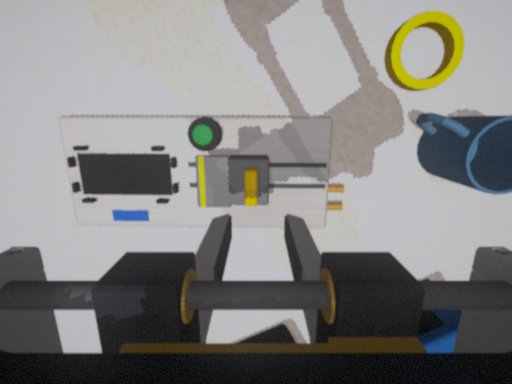

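The head is open: grip measured at (532.4,233.6), against (533.2,233.4) expected for the end stop. In the picture the cradle at (126,174) is clear. Next I go to the orange meter, rotating so the nose can end up towards the head.

Request:
drive_tool(
  rows=[0, -2.5, 0.4, 0, 0, 0.024, 0, -3.8, 0.5, 0, 0, 0, 0, -3.8, 0.5, 0, 0, 0, 0, -3.8, 0.5, 0, 0, 0, 0, -3.8, 0.5, 0, 0, 0],
  gripper=1,
)

```text
time: 15.37
position: [508.8, 68.9, 176.7]
eef_rot: [0.098, 0.703, -0.094, 0.698]
force: [-0.4, -0.9, -0.1]
finger_gap: 0.718
```

Request:
drive_tool(
  rows=[0, -3.8, 0.5, 0, 0, 0, 0, -3.8, 0.5, 0, 0, 0, 0, -3.8, 0.5, 0, 0, 0, 0, -3.8, 0.5, 0, 0, 0, 0, -3.8, 0.5, 0, 0, 0],
)

```text
time: 15.78
position: [474.2, -126.0, 165.9]
eef_rot: [0.099, 0.708, -0.091, 0.693]
force: [0.6, 0.1, -0.1]
finger_gap: 1.001
```

Request:
drive_tool(
  rows=[0, -3, 0.5, 0, 0, 0, 0, 0, 0, 0.123, 0, 0, 0, 0, 0, 0.123, 0, 0, 0, 0, 0, 0.123, 0, 0, 0, 0, 0, 0.123, 0, 0],
)

```text
time: 16.2
position: [464.7, -164.4, 155.3]
eef_rot: [0.27, 0.667, -0.266, 0.642]
force: [0.7, -0.6, -0.3]
finger_gap: 1.0
```

Request:
drive_tool(
  rows=[0, 0, 0, 0.123, 0, 0, 0, 0, 0, 0.123, 0, 0, 0, 0, 0, 0.123, 0, 0, 0, 0, 0, 0.123, 0, 0, 0, 0, 0, 0.123, 0, 0],
)

```text
time: 16.62
position: [460.0, -161.0, 145.2]
eef_rot: [0.454, 0.559, -0.457, 0.522]
force: [1.2, 0.0, -0.5]
finger_gap: 1.002
```

Request:
drive_tool(
  rows=[0, 0, 0, 0.123, 0, 0, 0, 0, 0, 0.123, 0, 0, 0, 0, 0, 0.123, 0, 0, 0, 0, 0, 0.123, 0, 0, 0, 0, 0, 0.123, 0, 0],
)

```text
time: 17.03
position: [455.3, -156.6, 135.4]
eef_rot: [-0.591, -0.396, 0.608, -0.352]
force: [-0.2, -0.2, -0.4]
finger_gap: 1.0
```

Request:
drive_tool(
  rows=[0, 0, 0, 0.123, 0, 0, 0, 0, 0, 0.123, 0, 0, 0, 0, 0, 0.123, 0, 0, 0, 0, 0, 0.123, 0, 0, 0, 0, 0, 0.123, 0, 0],
)

```text
time: 17.45
position: [450.4, -152.1, 125.7]
eef_rot: [-0.667, -0.194, 0.704, -0.15]
force: [-0.6, 0.0, -0.2]
finger_gap: 1.001
```

```bash
python3 - <<'E'
from h import *
z=np.load("w2.npz");im,P=z["im"],z["P"]
g=cv2.cvtColor(im,cv2.COLOR_RGB2GRAY)
M=np.zeros(g.shape,np.uint8);M[140:205,60:185]=(g[140:205,60:185]<60)*255
n,l,st,c=cv2.connectedComponentsWithStats(M)
for i in range(1,n):
    if st[i,4]>8:
        q=P[l==i];q=q[~np.isnan(q[:,0])];r=cv2.minAreaRect(q[:,:2].astype(np.float32));c_,s_=np.cos(YAW),np.sin(YAW);m=q[:,:2].mean(0)-O
        print(st[i,4],np.round(r[0],1),np.round(r[1],1),round(r[2],1),"z",q[:,2].mean().round(1),"dockmean",(c_*m[0]+s_*m[1]).round(1),(-s_*m[0]+c_*m[1]).round(1))
plan([468.9,-205.8,150],np.deg2rad(-85.5))
E
```

```text
21 [437.6  33. ] [11.6  1.6] 71.4 z 28.6 dockmean -35.1 -148.4
3085 [485.5  70.6] [119.   50.7] 74.0 z 20.9 dockmean 0.6 -101.0
38 [450.8  13.4] [3.1 9.5] 81.4 z 27.2 dockmean -17.1 -164.3
16 [488.1 141.4] [3.  7.8] 68.2 z 28.6 dockmean -16.5 -30.8
34 [483.1   3.7] [2.5 9.2] 67.8 z 27.3 dockmean 16.6 -164.3
22 [520.3 131.4] [3.4 9.1] 73.6 z 28.7 dockmean 16.8 -31.0
19 [503.7  13.6] [12.  2.] 71.7 z 28.8 dockmean 33.8 -148.3
17 [532. 109.] [12.1  2. ] 72.9 z 29.2 dockmean 33.9 -49.8
t 17.45 pos [ 450.4 -152.1  125.7] F [-0.6  0.  -0.2] gap 1.001 q6 0.59
 rot [0.413 0.05  0.066] n>= 4.0  shift cm cur [-2.8   5.42  1.  ]  after rot [-2.43  5.5  -1.42] n>= 2.0
```

Request:
drive_tool(
  rows=[0, 0, 0, 0.103, 0.025, 0.033, 0, 0, 0, 0.103, 0.025, 0.033, 0, 0, 0, 0.103, 0, 0, -1, 2.7, -0.7, 0.1, 0, 0, -1, 2.7, -0.7, 0, 0, 0],
)

```text
time: 17.87
position: [461.9, -195.2, 133.7]
eef_rot: [-0.703, -0.028, 0.71, -0.014]
force: [0.3, -0.7, 0.7]
finger_gap: 0.999
```

Request:
drive_tool(
  rows=[0, 0, 0, 0, 0, 0, 0, 0, 0, 0, 0, 0, 0, 0, 0, 0, 0, 0],
)

```text
time: 18.12
position: [462.6, -197.8, 130.4]
eef_rot: [-0.703, -0.027, 0.711, -0.012]
force: [-0.1, -0.7, -0.5]
finger_gap: 1.0
```

```bash
python3 - <<'E'
from h import *
im,P=pts("wrist");save("w3",im);np.savez("w3",im=im,P=P)
Z=P[...,2]
M=(np.hypot(P[...,0]-468.9,P[...,1]+205.8)<75)&(Z>24)&(Z<36);r=cv2.minAreaRect(P[M][:,:2].astype(np.float32));print("meter",M.sum(),r)
plan([468.9,-205.8,10],np.deg2rad(-85.5))
E
```

```text
meter 5355 ((470.83203125, -206.67819213867188), (119.01221466064453, 54.11487579345703), 5.158660888671875)
t 18.17 pos [ 462.  -197.2  130.1] F [-0.   0.4 -0.4] gap 0.996 q6 0.96
 rot [-0.022  0.012  0.023] n>= 1.0  shift cm cur [11.98  1.17 -0.79]  after rot [12.01  0.91 -0.62] n>= 3.0
```

View pics/w3.png

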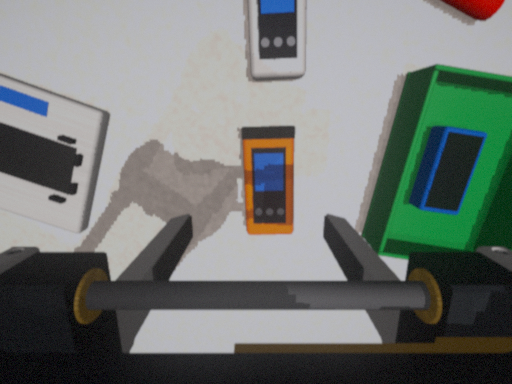

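The meter at (268,180) has its black nose at (268,131), away from the robot. The wrist measurement agrees with the top view within 2 mm.

Request:
drive_tool(
  rows=[0, 1, -0.7, -0.031, 0.012, 0.023, 2.5, 0, 0, 0, 0, 0, 3, 0, 0, 0, 0, 0, 2.5, 0, 0, 0, 0, 0, 0, 0, 0, 0, 0, 0],
)

```text
time: 18.58
position: [468.0, -202.1, 46.1]
eef_rot: [0.707, 0.033, -0.706, 0.032]
force: [-0.3, 0.9, -0.8]
finger_gap: 1.0
```

```bash
python3 - <<'E'
from h import *
plan([470.3,-206.5,8],np.deg2rad(-85))
E
```

```text
t 18.58 pos [ 468.  -202.1   46.1] F [-0.3  0.9 -0.8] gap 1.0 q6 0.93
 rot [ 0.005 -0.001  0.001] n>= 1.0  shift cm cur [ 3.81  0.46 -0.19]  after rot [ 3.81  0.46 -0.19] n>= 1.0
```

Request:
drive_tool(
  rows=[1.2, 0.5, -0.2, 0, 0, 0, 1.4, 0, 0, 0, 0, 0, 0.8, 0, 0, 0, 0, 0, 0.4, 0, 0, 0, 0, 0, 0, 0, 0, 0, 0, 0],
)

```text
time: 19.0
position: [469.0, -203.0, 7.5]
eef_rot: [-0.706, -0.035, 0.707, -0.032]
force: [0.5, -0.1, 0.3]
finger_gap: 0.999
```

```bash
python3 - <<'E'
from h import *
plan([470.3,-206.5,8],np.deg2rad(-85))
E
```

```text
t 19.0 pos [ 469.  -203.     7.5] F [ 0.5 -0.1  0.3] gap 0.999 q6 0.93
 rot [0.008 0.002 0.005] n>= 1.0  shift cm cur [-0.05  0.36 -0.1 ]  after rot [-0.05  0.36 -0.1 ] n>= 1.0
```

Request:
drive_tool(
  rows=[0, 0.35, -0.1, 0.008, 0, 0, 0, 0, 0, 0, 0, 0, 0, 0, 0, 0, 0, 0],
)

```text
time: 19.25
position: [471.6, -206.9, 9.6]
eef_rot: [0.707, 0.032, -0.706, 0.03]
force: [-0.3, -0.4, 0.0]
finger_gap: 1.0
```

Request:
drive_tool(
  rows=[0, 0, 0, 0, 0, 0, 0, 0, 0, 0, 0, 0, 0, 0, 0, 0, 0, 0, 0, 0, 0, 0, 0, 0, 0, 0, 0, 0, 0, 0],
  gripper=0.3,
  grip_force=30,
)

```text
time: 19.67
position: [472.9, -207.8, 11.6]
eef_rot: [0.708, 0.031, -0.705, 0.03]
force: [0.7, -0.6, -0.4]
finger_gap: 0.684
```

Request:
drive_tool(
  rows=[0, 0, 0, 0, 0, 0, 0, 0, 0, 0, 0, 0, 0, 0, 0, 0, 0, 0, 0, 0, 0, 0, 0, 0],
)

```text
time: 20.0
position: [472.8, -207.5, 11.6]
eef_rot: [0.708, 0.031, -0.705, 0.03]
force: [-0.4, -0.5, 1.1]
finger_gap: 0.571
```

```bash
python3 - <<'E'
from h import *
plan([470.3,-206.5,8],np.deg2rad(-85))
E
```

```text
t 20.0 pos [ 472.8 -207.5   11.6] F [-0.4 -0.5  1.1] gap 0.571 q6 0.93
 rot [-0.001 -0.004  0.001] n>= 1.0  shift cm cur [ 0.36 -0.12  0.24]  after rot [ 0.36 -0.12  0.24] n>= 1.0
```

Request:
drive_tool(
  rows=[-1.5, 0, 0, 0, 0, 0, -3, 0, 0, 0, 0, 0, -3, 0, 0, 0, 0, 0, -3, 0, 0, 0, 0, 0, -1.5, 0, 0, 0, 0, 0],
)

```text
time: 20.42
position: [466.0, -204.3, 127.9]
eef_rot: [-0.701, -0.035, 0.711, -0.026]
force: [0.8, -0.4, -3.2]
finger_gap: 0.572
```

Request:
drive_tool(
  rows=[0, 0, 0, -0.06, 0, 0, 0, 0, 0, -0.12, 0, 0, 0, 0, 0, -0.12, 0, 0, 0, 0, 0, -0.12, 0, 0, 0, 0, 0, -0.12, 0, 0],
)

```text
time: 20.83
position: [466.1, -204.7, 130.2]
eef_rot: [-0.668, -0.229, 0.673, -0.221]
force: [-0.2, -0.2, -3.2]
finger_gap: 0.572
```

Request:
drive_tool(
  rows=[0, 0, 0, -0.12, 0, 0, 0, 0, 0, -0.12, 0, 0, 0, 0, 0, -0.12, 0, 0, 0, 0, 0, -0.12, 0, 0, 0, 0, 0, -0.12, 0, 0],
)

```text
time: 21.25
position: [462.1, -202.6, 125.6]
eef_rot: [-0.566, -0.428, 0.572, -0.412]
force: [-0.7, 0.3, -4.3]
finger_gap: 0.568
```

```bash
python3 - <<'E'
from h import *
plan(dock(0,-97.5,120),YAW)
E
```

```text
t 21.25 pos [ 462.1 -202.6  125.6] F [-0.7  0.3 -4.3] gap 0.568 q6 -0.25
 rot [-0.012 -0.008  0.024] n>= 1.0  shift cm cur [  0.9   -5.79 -27.01]  after rot [  0.56  -5.48 -27.08] n>= 7.0
```

Request:
drive_tool(
  rows=[0, -0.4, -2, -0.012, -0.008, 0.024, 0, -0.8, -3.6, 0, 0, 0, 0, -0.8, -3.6, 0, 0, 0, 0, -0.8, -3.6, 0, 0, 0, 0, -0.8, -3.6, 0, 0, 0],
)

```text
time: 21.67
position: [471.8, -37.1, 120.7]
eef_rot: [-0.565, -0.422, 0.57, -0.422]
force: [0.6, 0.1, -3.8]
finger_gap: 0.571
```

Request:
drive_tool(
  rows=[0, -0.8, -3.6, 0, 0, 0, 0, -0.6, -3, 0, 0, 0, 0, -0.4, -2, 0, 0, 0, 0, 0, 0, 0, 0, 0, 0, 0, 0, 0, 0, 0],
)

```text
time: 22.08
position: [474.1, 62.1, 116.4]
eef_rot: [-0.562, -0.427, 0.57, -0.421]
force: [-0.6, -0.5, -4.0]
finger_gap: 0.569
```

```bash
python3 - <<'E'
from h import *
plan(dock(0,-97.5,70),YAW)
im,P=pts("wrist");save("w4",im);np.savez("w4",im=im,P=P)
s=manip.read_state();p=s["position"];A=R.from_quat(s["eef_rot"]).as_matrix()
Q=(P-p)@A   # tool coords
M=(np.abs(Q[...,0]+18)<7)&(np.abs(Q[...,1])<24)&(np.abs(Q[...,2])<75)
print("top of meter in tool: n",M.sum(),"z range",np.percentile(Q[M][:,2],[0,2,50,98,100]).round(1),"x",np.median(Q[M][:,0]).round(1))
E
```

```text
t 22.08 pos [474.1  62.1 116.4] F [-0.6 -0.5 -4. ] gap 0.569 q6 0.27
 rot [0.001 0.004 0.014] n>= 1.0  shift cm cur [ 4.63  0.91 -1.37]  after rot [ 4.64  0.84 -1.35] n>= 2.0
top of meter in tool: n 10346 z range [-57.2 -56.3 -15.8  57.8  61.9] x -19.4
```

View pics/w4.png

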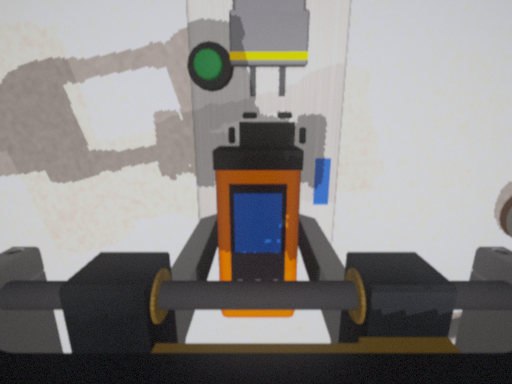

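The meter is held level with its nose towards the head. It is offset 2.4 mm tailward of the TCP, as predicted.

Request:
drive_tool(
  rows=[0, 0.85, -1.35, 0, 0.004, 0.014, 1.5, 0, 0, 0, 0, 0, 2, 0, 0, 0, 0, 0, 1, 0, 0, 0, 0, 0, 0, 0, 0, 0, 0, 0],
)

```text
time: 22.55
position: [490.2, 69.5, 69.8]
eef_rot: [0.569, 0.42, -0.566, 0.423]
force: [-1.3, 0.1, -4.7]
finger_gap: 0.577
```

Request:
drive_tool(
  rows=[0, 0, 0, 0, 0, 0, 0, 0, 0, 0, 0, 0],
)

```text
time: 22.72
position: [490.9, 68.3, 69.5]
eef_rot: [0.57, 0.42, -0.567, 0.422]
force: [-0.5, -0.4, -3.4]
finger_gap: 0.57
```

```bash
python3 - <<'E'
from h import *
plan(dock(0,-97.5,32),YAW)
E
```

```text
t 22.72 pos [490.9  68.3  69.5] F [-0.5 -0.4 -3.4] gap 0.57 q6 0.29
 rot [-0.01  -0.001 -0.005] n>= 1.0  shift cm cur [ 3.75 -0.62 -0.27]  after rot [ 3.75 -0.59 -0.28] n>= 1.0
```

Request:
drive_tool(
  rows=[0.5, -0.4, -0.3, -0.01, 0, -0.005, 0.7, -0.1, 0, 0, 0, 0, 0.4, 0, 0, 0, 0, 0, 0, 0, 0, 0, 0, 0, 0, 0, 0, 0, 0, 0],
)

```text
time: 23.13
position: [488.9, 72.3, 54.1]
eef_rot: [0.568, 0.423, -0.565, 0.424]
force: [0.6, -0.0, -3.6]
finger_gap: 0.572
```

```bash
python3 - <<'E'
from h import *
plan(dock(0,-97.5,32),YAW)
E
```

```text
t 23.13 pos [488.9  72.3  54.1] F [ 0.6 -0.  -3.6] gap 0.572 q6 0.29
 rot [-0.    -0.002 -0.005] n>= 1.0  shift cm cur [ 2.21 -0.3   0.06]  after rot [ 2.21 -0.29  0.05] n>= 1.0
```

Request:
drive_tool(
  rows=[0.4, -0.3, 0.05, 0, 0, 0, 0.4, 0, 0, 0, 0, 0, 0.3, 0, 0, 0, 0, 0, 0, 0, 0, 0, 0, 0],
)

```text
time: 23.47
position: [485.9, 72.9, 42.5]
eef_rot: [0.568, 0.423, -0.564, 0.425]
force: [0.3, 0.5, -3.3]
finger_gap: 0.573
```

```bash
python3 - <<'E'
from h import *
plan(dock(0,-97.5,32),YAW)
E
```

```text
t 23.47 pos [485.9  72.9  42.5] F [ 0.3  0.5 -3.3] gap 0.573 q6 0.29
 rot [ 0.    -0.003 -0.006] n>= 1.0  shift cm cur [1.05 0.01 0.03]  after rot [1.05 0.02 0.02] n>= 1.0
```

Request:
drive_tool(
  rows=[0.3, 0, 0, 0, 0, 0, 0.3, 0, 0, 0, 0, 0, 0.25, 0, 0, 0, 0, 0, 0.15, 0, 0, 0, 0, 0, 0, 0, 0, 0, 0, 0],
)

```text
time: 23.88
position: [486.4, 72.9, 31.8]
eef_rot: [0.568, 0.422, -0.564, 0.425]
force: [-0.5, 0.2, 1.2]
finger_gap: 0.573
```

```bash
python3 - <<'E'
from h import *
plan(dock(0,-97.5,32),YAW)
E
```

```text
t 23.88 pos [486.4  72.9  31.8] F [-0.5  0.2  1.2] gap 0.573 q6 0.29
 rot [ 0.    -0.003 -0.006] n>= 1.0  shift cm cur [-0.02 -0.03  0.04]  after rot [-0.02 -0.03  0.04] n>= 1.0
```

Touchdown: the load is off the gripper. Releasing and lifting.

Request:
drive_tool(
  rows=[0, 0, 0, 0, 0, 0, 0, 0, 0, 0, 0, 0, 0, 0, 0, 0, 0, 0, 0, 0, 0, 0, 0, 0],
  gripper=0.8,
)

```text
time: 24.22
position: [488.8, 72.9, 33.3]
eef_rot: [0.57, 0.421, -0.563, 0.426]
force: [0.2, 0.5, -0.3]
finger_gap: 0.79
```

Request:
drive_tool(
  rows=[-1.5, 0, 0, 0, 0, 0, -3, 0, 0, 0, 0, 0, -4, 0, 0, 0, 0, 0, -4, 0, 0, 0, 0, 0, -2, 0, 0, 0, 0, 0],
)

```text
time: 24.63
position: [483.2, 72.6, 178.9]
eef_rot: [-0.566, -0.424, 0.566, -0.423]
force: [0.6, 0.6, 0.5]
finger_gap: 0.796
```

```bash
python3 - <<'E'
from h import *
plan(dock(0,70,150),YAW+np.pi/2)
im,P=pts("wrist");save("w5",im)
c=dock(0,-100,0)
Z=P[...,2];M=(np.hypot(P[...,0]-c[0],P[...,1]-c[1])<75)&(Z>43)&(Z<60);q=P[M]
r=cv2.minAreaRect(q[:,:2].astype(np.float32));print("meter",M.sum(),r,"exp",c,"z pct",np.percentile(q[:,2],[2,50,98]).round(1))
A=np.c_[q[:,:2]-q[:,:2].mean(0),np.ones(len(q))];print("slope",np.linalg.lstsq(A,q[:,2],rcond=None)[0].round(3))
E
```

```text
t 24.63 pos [483.2  72.6 178.9] F [0.6 0.6 0.5] gap 0.796 q6 0.29
 rot [-1.571e+00 -1.000e-03  1.000e-03] n>= 13.0  shift cm cur [  2.89   0.27 -16.83]  after rot [ 2.89 16.83  0.27] n>= 5.0
meter 4387 ((486.7325134277344, 70.77164459228516), (118.61405944824219, 54.1696891784668), 73.5205078125) exp [np.float64(485.2883027790706), np.float64(70.26199845778208), 0] z pct [46.6 50.8 52.6]
slope [-0.0000e+00  1.0000e-03  5.0649e+01]
```

View pics/w5.png

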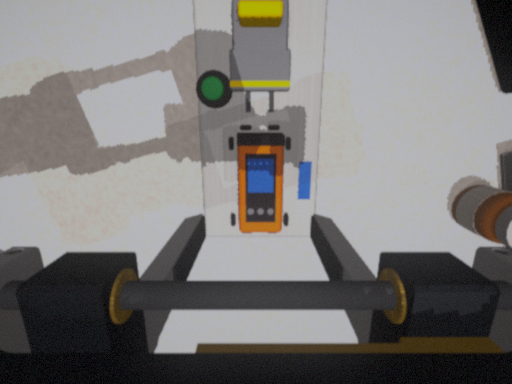

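The meter lies flat in the cradle: top at 50.7 mm, slope about 0, centre within 1.5 mm. Its nose at (261,138) points to the head. Returning to the grip.

Request:
drive_tool(
  rows=[0, 0, 0, -0.121, 0, 0, 0, 0, 0, -0.121, 0, 0, 0, 0, 0, -0.121, 0, 0, 0, 0, 0, -0.121, 0, 0, 0, 0, 0, -0.121, 0, 0],
  gripper=0.5,
)

```text
time: 25.1
position: [487.9, 72.7, 185.6]
eef_rot: [0.412, 0.573, -0.405, 0.582]
force: [-0.2, -0.0, 0.4]
finger_gap: 0.511
```

Request:
drive_tool(
  rows=[0, 0, 0, -0.121, 0, 0, 0, 0, 0, -0.121, 0, 0, 0, 0, 0, -0.121, 0, 0, 0, 0, 0, -0.121, 0, 0, 0, 0, 0, -0.121, 0, 0],
)

```text
time: 25.52
position: [487.1, 72.7, 183.7]
eef_rot: [0.213, 0.67, -0.209, 0.68]
force: [0.3, 0.8, 0.6]
finger_gap: 0.503
```

Request:
drive_tool(
  rows=[0, 0, 0, -0.121, 0, 0, 0, 0, 0, -0.121, 0, 0, 0, 0, 0, -0.119, 0, 0, 0, 3.3, 0, 0, 0, 0, 0, 3.5, 0, 0, 0, 0],
)

```text
time: 25.93
position: [501.3, 134.8, 181.9]
eef_rot: [0.082, 0.697, -0.083, 0.707]
force: [0.3, 0.7, -0.4]
finger_gap: 0.503
```

Request:
drive_tool(
  rows=[0, 3.5, 0, 0, 0, 0, 0, 3.5, 0, 0, 0, 0, 0, 2, 0, 0, 0, 0, 0, 0, 0, 0, 0, 0, 0, 0, 0, 0, 0, 0],
)

```text
time: 26.35
position: [523.5, 231.0, 179.3]
eef_rot: [0.081, 0.698, -0.081, 0.707]
force: [0.0, 0.9, -0.3]
finger_gap: 0.501
```

```bash
python3 - <<'E'
from h import *
plan([532.8,233.4,70],YAW+np.pi/2)
E
```

```text
t 26.35 pos [523.5 231.  179.3] F [ 0.   0.9 -0.3] gap 0.501 q6 -1.04
 rot [ 0.056  0.013 -0.002] n>= 1.0  shift cm cur [10.94  0.43  0.71]  after rot [10.93  0.49  0.83] n>= 3.0
```

Request:
drive_tool(
  rows=[0, 0.3, 0.8, 0.056, 0.013, 0, 2.5, 0, 0, 0, 0, 0, 3, 0, 0, 0, 0, 0, 1, 0, 0, 0, 0, 0, 0, 0, 0, 0, 0, 0],
)

```text
time: 26.77
position: [531.9, 227.3, 113.3]
eef_rot: [0.102, 0.699, -0.103, 0.701]
force: [0.3, -0.7, 1.0]
finger_gap: 0.501
```

```bash
python3 - <<'E'
from h import *
plan([532.8,233.4,72],YAW+np.pi/2)
E
```

```text
t 26.77 pos [531.9 227.3 113.3] F [ 0.3 -0.7  1. ] gap 0.501 q6 -1.0
 rot [-0.005  0.003 -0.   ] n>= 1.0  shift cm cur [ 4.13  0.61 -0.1 ]  after rot [ 4.13  0.62 -0.08] n>= 2.0
```

Request:
drive_tool(
  rows=[1, 0.6, 0, 0, 0, 0, 1.5, 0, 0, 0, 0, 0, 1, 0, 0, 0, 0, 0, 0.4, 0, 0, 0, 0, 0, 0, 0, 0, 0, 0, 0],
)

```text
time: 27.18
position: [535.8, 231.8, 75.4]
eef_rot: [0.104, 0.697, -0.103, 0.702]
force: [-0.3, 0.3, 0.6]
finger_gap: 0.497
```

Request:
drive_tool(
  rows=[0, 0, 0, 0, 0, 0, 0, 0, 0, 0, 0, 0, 0, 0, 0, 0, 0, 0, 0, 0, 0, 0, 0, 0, 0, 0, 0, 0, 0, 0],
  gripper=0,
  grip_force=20,
)

```text
time: 27.6
position: [537.8, 232.6, 78.2]
eef_rot: [0.105, 0.695, -0.102, 0.704]
force: [-0.3, -1.0, 0.3]
finger_gap: 0.185
```

Request:
drive_tool(
  rows=[0, 0, 0, 0, 0, 0, 0, 0, 0, 0, 0, 0],
)

```text
time: 27.77
position: [537.5, 231.6, 78.2]
eef_rot: [0.104, 0.695, -0.103, 0.704]
force: [0.1, 0.5, -2.4]
finger_gap: 0.148
```

```bash
python3 - <<'E'
from h import *
plan(dock(0,0,72),YAW+np.pi/2)
E
```

```text
t 27.77 pos [537.5 231.6  78.2] F [ 0.1  0.5 -2.4] gap 0.148 q6 -0.99
 rot [-0.007  0.011 -0.003] n>= 1.0  shift cm cur [ 0.59 -6.96 -0.41]  after rot [ 0.62 -6.95 -0.45] n>= 2.0
```

Request:
drive_tool(
  rows=[0, -0.7, 0, 0, 0, 0, 0, -1, 0, 0, 0, 0, 0, -1.1, 0, 0, 0, 0, 0, -1.1, 0, 0, 0, 0, 0, -1, 0, 0, 0, 0],
)

```text
time: 28.18
position: [524.2, 186.7, 78.2]
eef_rot: [0.107, 0.694, -0.099, 0.705]
force: [1.3, 4.0, -1.8]
finger_gap: 0.146
```

Request:
drive_tool(
  rows=[0, -0.7, 0, 0, 0, 0, 0, -0.6, 0, 0, 0, 0, 0, -0.5, 0, 0, 0, 0],
)

```text
time: 28.43
position: [518.0, 165.5, 78.2]
eef_rot: [0.108, 0.694, -0.1, 0.705]
force: [0.9, 3.2, -1.5]
finger_gap: 0.151
```

```bash
python3 - <<'E'
from h import *
plan(dock(0,0,72),YAW+np.pi/2)
E
```

```text
t 28.43 pos [518.  165.5  78.2] F [ 0.9  3.2 -1.5] gap 0.151 q6 -1.1
 rot [-0.008  0.014 -0.013] n>= 1.0  shift cm cur [ 0.62 -0.07 -0.46]  after rot [ 0.62 -0.06 -0.45] n>= 1.0
```

Request:
drive_tool(
  rows=[0, -0.5, 0, 0, 0, 0, 0, -0.5, 0, 0, 0, 0],
)

```text
time: 28.6
position: [517.7, 164.2, 78.2]
eef_rot: [0.118, 0.692, -0.095, 0.706]
force: [4.0, 20.8, -8.2]
finger_gap: 0.148
```

Request:
drive_tool(
  rows=[0, -0.4, 0, 0, 0, 0, 0, -0.4, 0, 0, 0, 0],
)

```text
time: 28.77
position: [517.7, 164.5, 78.1]
eef_rot: [0.127, 0.691, -0.091, 0.706]
force: [3.4, 13.7, -4.0]
finger_gap: 0.149
```

```bash
python3 - <<'E'
from h import *
plan(dock(0,0,72),YAW+np.pi/2)
E
```

```text
t 28.77 pos [517.7 164.5  78.1] F [ 3.4 13.7 -4. ] gap 0.149 q6 -1.14
 rot [-0.023  0.014 -0.053] n>= 1.0  shift cm cur [ 0.6   0.01 -0.46]  after rot [ 0.61  0.05 -0.45] n>= 1.0
```

The head hit its stop after 70 mm of travel, with a 20 N reaction. Releasing and rising.

Request:
drive_tool(
  rows=[0, 0, 0, 0, 0, 0, 0, 0, 0, 0, 0, 0, 0, 0, 0, 0, 0, 0, 0, 0, 0, 0, 0, 0],
  gripper=0.4,
)

```text
time: 29.1
position: [516.1, 162.2, 77.9]
eef_rot: [0.125, 0.692, -0.092, 0.705]
force: [-0.5, 0.5, -0.4]
finger_gap: 0.383
```

Request:
drive_tool(
  rows=[-2, 0, 0, 0, 0, 0, -3, 0, 0, 0, 0, 0, -2, 0, 0, -0.023, 0.014, -0.053, 0, 0, 0, 0, 0, 0, 0, 0, 0, 0, 0, 0],
)

```text
time: 29.52
position: [511.0, 154.5, 148.8]
eef_rot: [0.097, 0.703, -0.105, 0.697]
force: [-0.8, 0.4, 0.4]
finger_gap: 0.399
```

```bash
python3 - <<'E'
from h import *
im,P=pts("wrist");save("w6",im)
Z=P[...,2];g=dock(0,0,0)
M=(np.hypot(P[...,0]-g[0],P[...,1]-g[1])<40)&(Z>87)&(Z<98);q=P[M]
if len(q)>10: print("grip",M.sum(),cv2.minAreaRect(q[:,:2].astype(np.float32)),"exp",g)
hsv=cv2.cvtColor(im,cv2.COLOR_RGB2HSV)
b=dock(-53,10,42);M=(np.hypot(P[...,0]-b[0],P[...,1]-b[1])<22)&(cv2.inRange(hsv,np.array((40,80,40)),np.array((90,255,255)))>0)&(Z>36);print("button",M.sum(),P[M].mean(0),"exp",b)
plan([465.3,191.2,130],YAW+np.pi/2)
E
```

```text
grip 624 ((512.8946533203125, 166.81825256347656), (13.912882804870605, 39.48796463012695), 72.25023651123047) exp [np.float64(513.5), np.float64(166.2), 0]
button 454 [464.99891483 190.9235606   42.43198713] exp [np.float64(465.47402890471744), np.float64(190.74599968131434), 42]
t 29.57 pos [511.4 154.7 148.7] F [ 0.4  1.  -0.1] gap 0.402 q6 -1.11
 rot [-0.001 -0.006  0.013] n>= 1.0  shift cm cur [ 1.88  2.23 -5.44]  after rot [ 1.87  2.21 -5.45] n>= 2.0
```

View pics/w6.png

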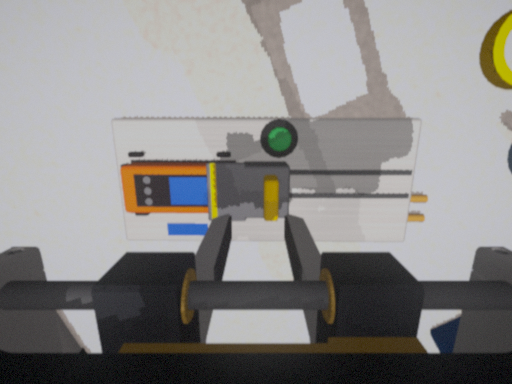

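The head is home: grip measured at (512.9,166.8), expected (513.5,166.2), and the hood covers the nose. The button is at (279,138). Moving over it with the fingers shut.

Request:
drive_tool(
  rows=[0, 0.7, -1.8, 0, -0.006, 0.013, 0, 0.7, -2, 0, 0, 0, 0, 0.5, -1.4, 0, 0, 0, 1, 0, 0, 0, 0, 0, 0, 0, 0, 0, 0, 0],
  gripper=0,
)

```text
time: 29.98
position: [461.2, 186.1, 132.6]
eef_rot: [0.102, 0.702, -0.103, 0.697]
force: [-0.0, 0.1, 0.7]
finger_gap: 0.079
```

Request:
drive_tool(
  rows=[0, 0, 0, 0, 0, 0, 0, 0, 0, 0, 0, 0, 0, 0, 0, 0, 0, 0, 0, 0, 0, 0, 0, 0],
)

```text
time: 30.32
position: [460.1, 185.4, 131.2]
eef_rot: [0.101, 0.703, -0.103, 0.696]
force: [0.7, -0.1, 0.6]
finger_gap: 0.003
```

```bash
python3 - <<'E'
from h import *
plan([465.2,191,46],YAW+np.pi/2)
E
```

```text
t 30.32 pos [460.1 185.4 131.2] F [ 0.7 -0.1  0.6] gap 0.003 q6 -1.04
 rot [-0.004 -0.009  0.005] n>= 1.0  shift cm cur [8.51 0.72 0.41]  after rot [8.52 0.68 0.33] n>= 3.0
```

Request:
drive_tool(
  rows=[0, 0.6, 0.3, -0.004, -0.009, 0.005, 2.3, 0, 0, 0, 0, 0, 2.6, 0, 0, 0, 0, 0, 1.5, 0, 0, 0, 0, 0, 0, 0, 0, 0, 0, 0],
)

```text
time: 30.73
position: [471.4, 192.1, 68.1]
eef_rot: [0.103, 0.696, -0.099, 0.704]
force: [-0.0, -0.3, -1.2]
finger_gap: 0.005
```

```bash
python3 - <<'E'
from h import *
plan([465.2,191,46],YAW+np.pi/2)
E
```

```text
t 30.73 pos [471.4 192.1  68.1] F [-0.  -0.3 -1.2] gap 0.005 q6 -1.03
 rot [-0.001  0.011 -0.007] n>= 1.0  shift cm cur [ 2.2  -0.3  -0.59]  after rot [ 2.21 -0.28 -0.57] n>= 1.0
```

Request:
drive_tool(
  rows=[0.5, -0.3, -0.6, 0, 0.011, -0.007, 0.7, 0, 0, 0, 0, 0, 0.6, 0, 0, 0, 0, 0, 0, 0, 0, 0, 0, 0],
)

```text
time: 31.07
position: [466.7, 191.7, 50.3]
eef_rot: [0.102, 0.699, -0.101, 0.701]
force: [0.0, -0.7, -0.7]
finger_gap: 0.005
```

```bash
python3 - <<'E'
from h import *
plan([465.2,191,46],YAW+np.pi/2)
E
```

```text
t 31.07 pos [466.7 191.7  50.3] F [ 0.  -0.7 -0.7] gap 0.005 q6 -1.03
 rot [-0.001  0.002 -0.002] n>= 1.0  shift cm cur [ 0.43 -0.11 -0.12]  after rot [ 0.43 -0.11 -0.12] n>= 1.0
```

Request:
drive_tool(
  rows=[0.5, -0.1, -0.1, 0, 0, 0, 0.4, 0, 0, 0, 0, 0, 0.4, 0, 0, 0, 0, 0],
)

```text
time: 31.32
position: [467.0, 191.4, 38.3]
eef_rot: [0.102, 0.698, -0.1, 0.702]
force: [-0.7, -0.5, 3.8]
finger_gap: 0.002
```

Request:
drive_tool(
  rows=[0.4, 0, 0, 0, 0, 0, 0.4, 0, 0, 0, 0, 0],
)

```text
time: 31.48
position: [467.3, 191.5, 35.2]
eef_rot: [0.102, 0.697, -0.1, 0.702]
force: [-13.7, -3.7, 58.0]
finger_gap: 0.006
```

The button bottomed out: TCP 35.2 mm, reaction 58 N. Retracting and checking.

Request:
drive_tool(
  rows=[-0.8, 0, 0, 0, 0, 0, -2, 0, 0, 0, 0, 0, -4, 0, 0, 0, 0, 0, -4, 0, 0, 0, 0, 0, -3, 0, 0, 0, 0, 0],
)

```text
time: 31.9
position: [462.4, 190.1, 174.3]
eef_rot: [0.101, 0.701, -0.101, 0.699]
force: [0.7, -0.7, -0.0]
finger_gap: 0.006
```

Request:
drive_tool(
  rows=[-2, 0, 3.5, 0, 0, 0, 0, 0, 3, 0, 0, 0, 0, 0, 0, 0, 0, 0, 0, 0, 0, 0, 0, 0],
)

```text
time: 32.23
position: [530.6, 172.7, 204.5]
eef_rot: [0.103, 0.695, -0.098, 0.705]
force: [-1.1, -0.6, 0.1]
finger_gap: 0.007
```

```bash
python3 - <<'E'
from h import *
im,P=pts("wrist");save("w7",im)
Z=P[...,2];g=dock(0,0,0)
M=(np.hypot(P[...,0]-g[0],P[...,1]-g[1])<40)&(Z>87)&(Z<98);q=P[M]
if len(q)>10: print("grip",M.sum(),cv2.minAreaRect(q[:,:2].astype(np.float32)),"exp",g)
hsv=cv2.cvtColor(im,cv2.COLOR_RGB2HSV)
b=dock(-53,10,42);M=(np.hypot(P[...,0]-b[0],P[...,1]-b[1])<22)&(cv2.inRange(hsv,np.array((40,80,40)),np.array((90,255,255)))>0)&(Z>30);print("button",M.sum(),P[M].mean(0))
im,P=pts("top");Z=P[...,2]
M=np.zeros(Z.shape,bool);M[155:197,322:350]=1;M&=(Z>24)&(Z<36);print("white",P[M].mean(0).round(1))
z=np.load("top.npz");P0=z["P"];M=np.zeros(Z.shape,bool);M[155:197,322:350]=1;M&=(P0[...,2]>24)&(P0[...,2]<36);print("white0",P0[M].mean(0).round(1))
save("final",cv2.resize(im[70:270,90:450],None,fx=2.2,fy=2.2))
print(manip.read_state()["position"],manip.read_state()["force"])
E
```

```text
grip 439 ((512.7466430664062, 166.30245971679688), (13.391857147216797, 39.213111877441406), 73.42684173583984) exp [np.float64(513.5), np.float64(166.2), 0]
button 350 [465.60927022 191.08122919  41.89157991]
white [ 636.  -201.3   30.8]
white0 [ 635.9 -201.4   30.8]
[529.12863312 172.75947832 203.39895424] [ 0.34087713 -0.3820698  -0.70435269]
```

View pics/final.png

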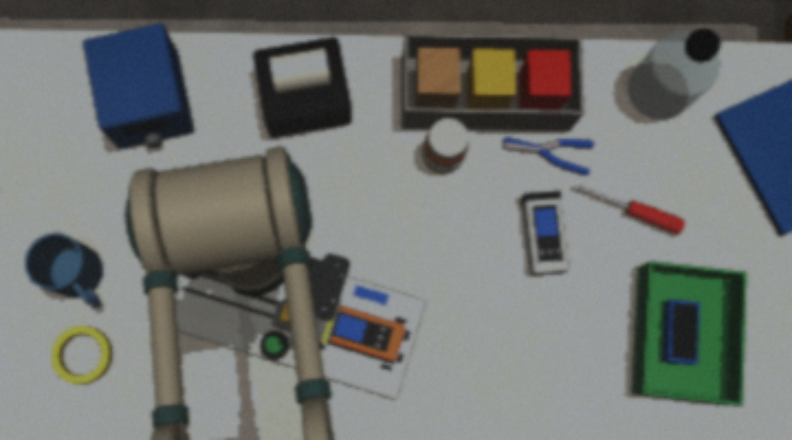

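The final picture shows the meter in the cradle at (365,333), the head home, the battery in the basket at (682,332) and the bystanders in place. The robot is clear, so I'm handing in.

```bash
python3 -c "
from station import manip
print(manip.hand_in())"
```

```text
the job is handed in; nothing more can be done
None
```

The job is done in the order asked and handed in at about 32 s. I put the battery in the basket and opened the head to its stop. The orange meter then went into the cradle, flat and screen up with its nose to the head. After that I slid the head home and pressed the button.

**Last checks:**
- **Head:** the grip measured within 1 mm of the home position, both before and after the button press.
- **Meter:** after placing it was level and within about 1.5 mm of the cradle centre. It still looked right in the last picture.
- **Button:** it went fully down (fingertips at 35.2 mm, nominal 36 mm) and sprang back to 42 mm.
- **Other things:** the white meter moved less than 0.5 mm. The other bystanders looked unmoved in the last picture, though I did not measure them. The arm was well clear.

**What did not go to plan:**
- **Battery grip:** the arm drifted upward while the fingers first closed on the battery, so I opened and regripped lower.
- **Battery direction:** it lay across the rails, not along the dock's y axis as described.
- **Button force:** the press peaked at about 58 N at the fingertips. That is below the 120 N wrist limit but harder than needed. It was over 40 N, but that limit is for the arm and gripper body, and I saw only the fingertips touching.

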